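# Let the weight plate of a bonding press down onto a glued LED module

### The job

The LED module lying in the press has just been glued: let the press's weight plate down onto it to cure. Throw the red pawl lever right over towards the open front, turn the crank a little in the raising direction until the pawl springs clear of the ratchet wheel, then let the crank turn back slowly under the load until the plate rests on the module with its own weight alone. Never let the plate drop or wind it down hard, leave the pawl lifted, let go of the crank, and leave the module and the other things on the bench where they are.

Things in the scene. Friction and masses are not known exactly. Their poses are not given: they have to be found in the camera images.
- press: Teal cast-iron bench press, fixed. Origin: centre of the base's underside; x from the open front to the column, y left, z up. Base 210 x 170 x 22 mm; column at x +50 to +100 mm; head x -50 to +100, y -30 to +30, z 200 to 285 mm. A 24 mm square ram at x -20, y 0 stands out of the head's top (to z 335 mm). On the head's right (-y): ratchet wheel (64 mm across, y -36 to -48), red lever, crank.
- crank_axis (a point): Point on the crank's axis of turning, which runs along the press's y axis at x = +12, z = 235 mm in the press frame; level with the middle of the grip (y = -135 mm). With q the crank reading, the grip's middle stands at x = 12 - 80 sin(q - 0.45), z = 235 + 80 cos(q - 0.45) mm in the press frame.
- crank_grip (a point): Middle of the crank's black grip: a sleeve 25 mm in diameter, 90 mm long, lying along the press's y axis (y -90 to -180 mm), spinning freely on its pin 80 mm from the crank's axis. The dark steel crank arm is at its inner end (y -78 to -88 mm).
- crank (a joint): Crank angle, rad. Growing = lowering: the top of the crank's circle moves to the open front (-x of the press) and the plate comes down 20 mm per rad. Starts near 0. While the pawl holds, it turns only in the raising direction (falling). With the pawl out, the load pulls the grip along its circle, to lowering, with 5 to 10 N; let go, the plate falls.
- pawl_lever (a joint): Pawl lever angle, rad: 0 = hold (leaning 0.42 rad to +x of the press), 0.8 = released (leaning 0.38 rad to -x, the open front); it moves stiffly and stays where it is put. 4 to 5 N at its tab moves it. It moves the pawl through a spring: under load the nose stays in the teeth, and springs out once the crank is turned 0.1 to 0.2 rad in the raising direction.
- lever_tab (a point): Middle of the red lever's tab: a round bar 12 mm in diameter, 34 mm long along the press's y axis (y -22 to -56 mm), 56 mm from the lever's pivot, which is at x = -24, z = 275 mm in the press frame. The tab stands about 40 mm above the head's top, beside the ram; it is pushed from its +x side towards -x.
- pawl_nose (a point): Lower tip of the ochre pawl's nose, in the plane y = -42 mm. About 262 mm above the bench when in the teeth, 280 mm or more when sprung out (tooth tips are at 267 mm).
- platen: Weight plate on the ram: steel plate 130 x 100 mm with two black weights, 2.4 to 3.6 kg with the ram, and below a grey sponge-rubber face 6 mm thick that gives 1 mm per 30 N. It slides up and down only. Origin: middle of its flat underside (face not pressed).
- module: Glued LED module loose in the nest under the plate: an aluminium tray 112 x 82 x 13 mm with a frosted white cover that stands out of it by 3 to 15 mm, depending on the type (module 16 to 28 mm thick over all; not measured). Origin: centre of its underside. It bears the plate's weight, but not a blow or the plate wound down onto it.
- nest: Aluminium plate 140 x 120 x 10 mm with low blue corner stops that locates the module; it stands on a jack screw in the press's base, set to a height that differs from job to job. Origin: centre of the plate's underside; the module lies 10 mm above that.
- adhesive: White adhesive bottle with a pointed nozzle, 40 mm across, 112 mm tall, standing on the bench. Origin: centre of its underside. Not to be moved.
- cup: Blue plastic cup, 72 mm across, 85 mm tall. Origin: centre of its underside. Not to be moved.
- spool: Black spool, 68 mm across, 44 mm tall, standing on the bench under the crank. Origin: centre of its underside. Not to be moved.
- pliers: Pliers with red handles lying on the bench in front of the press, 155 mm long, 14 mm high. Origin: at the joint, on the bench. Not to be moved.
Mind the look-alikes: they are no part of the job. Of the things like the module, leave any that is green, orange or turquoise; of the rest the larger one is meant.

How it is judged:
By the outcome, as a careful person would: the job done as asked, in the order asked, and still so for the second after the job is handed in, with the robot touching nothing.
It also fails if it takes over 72 s, if anything falls off the work surface, if the arm or the gripper's body presses on something with over 40 N, if the wrist force passes 120 N, or if a joint passes its speed limit or range.

### The arm

A 6-joint arm with a two-finger parallel gripper is mounted at the origin on the work surface. World frame = base frame: x ahead of the robot, y to its left, z up, the work surface at z = 0. Lengths are in m, angles in rad, forces in N, time in s.
With the tool pointing down it reaches from about 0.4 to 0.925 m from the base axis. Payload 3.4 kg.
Tool frame: the origin (TCP) lies midway between the tips of the shut fingers; the grasp point (between the pads) lies 19 mm behind it; z points along the fingers, y is the line along which they close (so a half turn about z gives the same grasp; the last joint's range is limited). The gripper opens to 85 mm and grips with 20 to 120 N. Pads are 22 mm wide; open, the fingers measure 114 mm over their backs; the gripper's body (76 mm by 85 mm) begins 54 mm behind the grasp point. The pads swing forward as they close: fully open they stand 13 mm farther back than shut.
Start: joints at [-1.308, 0.307, 1.506, -0, 1.328, -0.073], TCP at [0.189, -0.543, 0.231] pointing down, gripper open.
Joint ranges: [-3.12, 3.12], [-1.05, 2.28], [0.14, 2.33], [-1.42, 4.57], [0.1, 2.73], [-2.68, 2.68]. Speed limits (rad/s): [2.57, 2.57, 3.14, 3.14, 3.14, 3.14].

### API

Orientations are given as [roll, pitch, yaw] about the fixed x, y, z axes, in that order (R = Rz(yaw) Ry(pitch) Rx(roll)).
In Python, from rig import manip gives the robot as it stands.
- The arm moves only by the tool play_rows, never from a script. Its argument "steps" is one flat list of numbers, 7 for each row, row after row: the shift along the tool's x, y, z in m, then the turn, a rotation vector about the tool's x, y, z in rad, then the closure, from 0 (fully open) to 1 (shut). In form: [dx, dy, dz, ax, ay, az, grip, dx, dy, dz, ax, ay, az, grip, ...]. A call has exactly 10 rows; each row shifts and turns the commanded pose from where the row before left it, along the tool's axes as they then stand; what a row does not reach is not made up. A row lasts 1/8 s, in which the tool goes at most 62.5 mm and 10.7 degrees, less where a joint would pass 70% of its speed; a pose out of reach is approached as far as the arm can. A call with a gripper value outside its range is refused whole. The fingers move at their own pace and stop on an object; "force" is the grip in N (left out, the last holds). Time passes only in rows, so rows that do not move let the fingers close, or fill a call up. It gives the time, the measured TCP pose, the force, the opening and the grip force at its end, in the units of the state.
- manip.read_state(): the state, without advancing time (a new reading comes with each control period).
- manip.camera(name): name is "scene" or "top" or "wrist"; returns the picture (384x512x3 uint8, red, green, blue); there is no depth.
- manip.camera_model(name): a dict with "fx", "fy", "cx", "cy" (pixels), "pose" (4x4, takes a point from camera to world coordinates). Camera axes: x right, y up, looking along -z (the intrinsics and any distortion apply to the point x, -y, -z); pixel columns grow to the right and rows downward; lengths in m; the calibration is good to about 2 mm. A picture is of the moment at which its call begins: read the wrist's pose just before it. camera_model takes no time and is no camera call; for the wrist camera it gives the pose at the moment of the call.
- manip.job_done(): hands the job in; it is judged then, once.
Trained networks look in the newest picture that a camera, given by its name, has taken for a name from the list of things; names that differ only in an ending like _2 or _b are one class to them, and where a whole thing is asked for, a point or a joint stands for the part that bears it (a point fixed in the world has none). Each returns a list of dicts, best first, with "conf" (0 to 1); they miss things now and then, are a little off and sometimes report something else, mostly with a low value. They report only what shows in the picture. A call takes as long as a camera call. They do not tell look-alikes from the thing itself.
- manip.find_in(query, camera): "extent" ([left, top, width, height] in pixels, round what is visible of it).
The state is a dict: "time_s": time; "joint_pos": joint angles; "qvel": joint speeds; "effort": joint torques, N m; "position": TCP position; "tcp_rot": TCP orientation; "ft_force": force on the tool from outside, world axes, zero at the start; "wrist_torque": the same for the moment, N m; "opening": finger opening in m; "grasp_force": force on a finger pad.
Only numpy, scipy, OpenCV 4.12 (cv2) and the standard library are available. Lean on these libraries where they do the work, as an engineer would, in place of code of your own. Each camera call takes 0.05 s, during which the arm holds its last target. There are 200 camera calls.

## Working session

There is one attempt and no reset: what is moved stays moved. The work goes in short steps, Python scripts to look and compute and a tool call to move; the robot and the scene stay as the last step left them, time stands still between calls to the robot, and variables do not carry over. Pictures are saved under pics/ and viewed, at most 10 in all, crops included, and the job is handed in when it is done.

Besides the shell and the picture viewer there is one more tool, called after "Call:" by a JSON object that holds its "name" and its "arguments", one argument or row to a line. play_rows: Moves the arm, as the interface text tells. Its arguments: {"type":"object","properties":{"steps":{"type":"array"},"force":{"type":"number"}},"required":["steps"]}

```bash
ls; mkdir -p pics
python3 - <<'E'
from rig import manip
import cv2,numpy as np
print(manip.read_state())
ims=[]
for c in ["scene","top"]:
    im=manip.camera(c); cv2.imwrite(f"pics/{c}0.png",im[:,:,::-1]); 
    m=manip.camera_model(c); print(c,{k:(np.round(v,4).tolist() if k=="pose" else v) for k,v in m.items()})
    for q in ["press","crank_grip","lever_tab","pawl_nose","platen","module","spool","adhesive","cup","pliers"]:
        print(c,q,[(np.round(d["extent"],1).tolist(),round(d["conf"],2)) for d in manip.find_in(q,c)[:3]])
E
```

```text
pics
{'time_s': 0.0, 'joint_pos': array([-1.30851456e+00,  3.07563609e-01,  1.50766627e+00, -3.95010599e-05,
        1.32843216e+00, -7.34794731e-02]), 'qvel': array([ 0.00034121, -0.00047405, -0.00118185, -0.00016984,  0.00017546,
        0.00016456]), 'effort': array([ 3.81173104e-04, -4.57542729e+01, -2.51909012e+01, -3.87197713e-05,
        1.32086239e-02, -4.99291573e-06]), 'position': array([ 0.18924614, -0.54221549,  0.23038913]), 'tcp_rot': array([-3.13952604e+00, -1.13696868e-04,  3.35770644e-01]), 'ft_force': array([ 0.0469474 ,  0.64467926, -0.03297951]), 'wrist_torque': array([-0.00738588,  0.01689134, -0.04075412]), 'grasp_force': 0.0, 'opening': 0.0851672269633089}
scene {'fx': 403.9648956305139, 'fy': 403.9648956305139, 'cx': 254.09954997957672, 'cy': 202.77551662148846, 'pose': [[0.2795, -0.6279, 0.7264, 1.2895], [0.9601, 0.1796, -0.2141, -0.1164], [0.004, 0.7573, 0.6531, 0.8372], [0.0, 0.0, 0.0, 1.0]]}
scene press [([194.5, 147.4, 119.4, 146.7], 0.79), ([243.7, 156.8, 19.5, 30.0], 0.62)]
scene crank_grip [([204.2, 182.0, 38.1, 22.5], 0.97)]
scene lever_tab []
scene p
[... 668 characters left out ...]
ess [([205.1, 123.2, 120.2, 120.0], 0.65), ([251.3, 126.0, 78.6, 51.1], 0.36)]
top crank_grip [([278.4, 125.5, 47.6, 21.4], 0.8)]
top lever_tab [([246.6, 160.3, 20.4, 27.0], 0.84), ([205.4, 125.1, 121.3, 115.9], 0.62), ([295.6, 169.8, 30.2, 28.1], 0.42)]
top pawl_nose [([205.5, 125.0, 120.6, 121.0], 0.4)]
top platen [([219.8, 170.0, 48.8, 59.9], 0.62)]
top module [([253.2, 107.4, 33.7, 23.9], 0.94), ([324.3, 117.9, 31.5, 42.8], 0.75), ([153.6, 256.0, 48.0, 42.6], 0.71)]
top spool [([300.3, 171.3, 21.6, 28.9], 0.84)]
top adhesive [([171.2, 215.6, 18.8, 15.0], 0.49)]
top cup [([149.8, 160.3, 36.6, 29.5], 0.71)]
top pliers [([229.2, 266.8, 62.8, 24.2], 0.74), ([275.7, 125.9, 48.3, 19.5], 0.63)]
```

Run:
```python
import cv2
s=cv2.imread("pics/scene0.png"); t=cv2.imread("pics/top0.png")
a=cv2.resize(s[130:310,140:380],None,fx=3.3,fy=3.3,interpolation=cv2.INTER_CUBIC); cv2.imwrite("pics/s1.png",a)
b=cv2.resize(t[90:290,140:380],None,fx=3,fy=3,interpolation=cv2.INTER_CUBIC);cv2.imwrite("pics/t1.png",b)
```

```text
(no output)
```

View pics/s1.png

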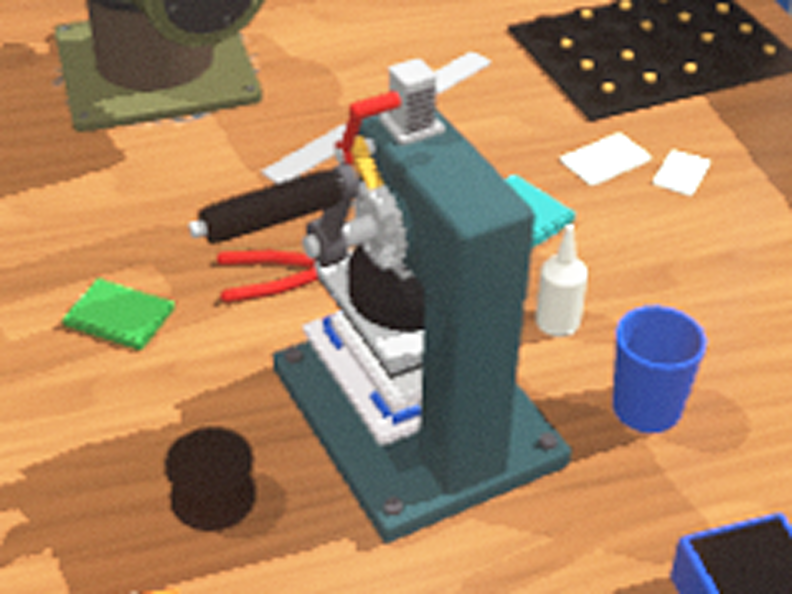

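View pics/t1.png

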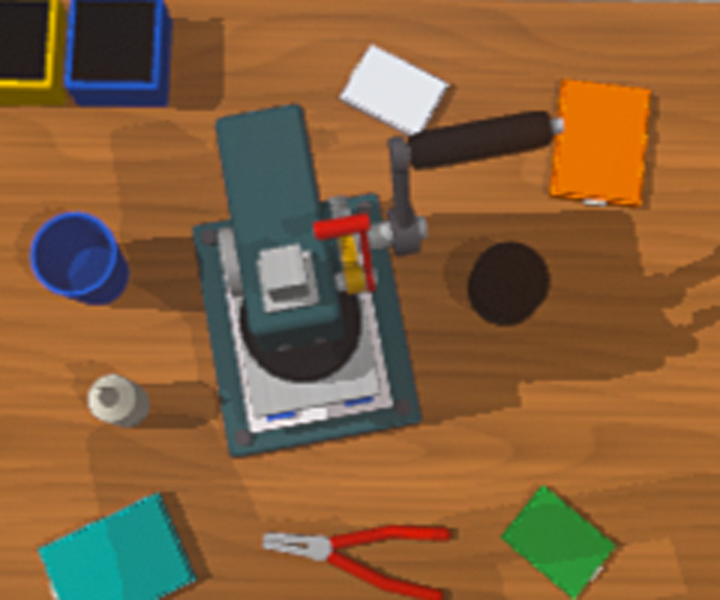

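The scene crop shows the press with its front facing the robot, the red lever leaning to the column, the grip at about (270,205) and the module under the plate. In the top crop the base corners are at (232,455), (420,420), (378,195) and (193,228), and the grip runs from (412,152) to (550,128). Next I fit the press pose from both views.

```bash
cat > h.py <<'E'
import numpy as np, cv2
from rig import manip
from scipy.optimize import least_squares
def proj(m,P):
    T=np.linalg.inv(np.array(m["pose"])); p=np.atleast_2d(P)@T[:3,:3].T+T[:3,3]
    return np.c_[m["cx"]+m["fx"]*p[:,0]/-p[:,2], m["cy"]+m["fy"]*(-p[:,1])/-p[:,2]]
def world(v,P):
    x,y,a=v; P=np.atleast_2d(P); c,s=np.cos(a),np.sin(a)
    return np.c_[x+c*P[:,0]-s*P[:,1], y+s*P[:,0]+c*P[:,1], P[:,2]]
def grip(q,y=-.135,r=.08): return np.array([.012-r*np.sin(q-.45),y,.235+r*np.cos(q-.45)])
E
python3 - <<'E'
from h import *
mt,ms=manip.camera_model("top"),manip.camera_model("scene")
M=lambda *a:np.array(a)/1000.
T=[(M(-105,85,22),(232,455)),(M(-105,-85,22),(420,421)),(M(105,-85,22),(378,195)),(M(105,85,22),(194,228)),
   (M(-20,0,335),(282,264)),(M(100,30,285),(217,120)),(M(100,-30,285),(301,104))]
S=[(M(-105,-85,22),(275,360)),(M(105,-85,0),(390,538)),(M(105,85,22),(570,450)),(M(-20,0,335),(411,73)),(M(100,-30,285),(459,238)),(M(100,30,285),(530,213))]
GT=[(412,152),(550,128)]; GS=[(340,185),(207,222)]
ut=lambda p:np.array(p)/3+[140,90]; us=lambda p:np.array(p)/3.3+[140,130]
def res(v):
    q=v[3]; w=lambda P:world(v[:3],P)
    r=[proj(mt,w(P))[0]-ut(p) for P,p in T]+[proj(ms,w(P))[0]-us(p) for P,p in S]
    for k,y in enumerate([-.090,-.180]):
        r+=[proj(mt,w(grip(q,y)))[0]-ut(GT[k]),proj(ms,w(grip(q,y)))[0]-us(GS[k])]
    return np.array(r).ravel()
o=least_squares(res,[.5,.05,.2,0],loss="soft_l1"); v=o.x
print(np.round(v,4)); print(np.round(res(v).reshape(-1,2),1).tolist())
np.save("v.npy",v)
for n,P in dict(grip=grip(v[3]),tab=M(-1,-39,326),pivot=M(-24,-39,275)).items(): print(n,world(v[:3],P)[0].round(4))
# wrist camera extrinsic at start
m=manip.camera_model("wrist"); st=manip.read_state(); print(np.round(m["pose"],3).tolist(),m["fx"],st["position"],st["tcp_rot"])
E
```

```text
[0.581  0.1256 0.1933 0.0424]
[[-1.4, 0.9], [0.8, 0.3], [0.0, -1.4], [-1.1, -1.3], [-0.0, 0.5], [-1.7, -1.9], [0.4, -1.8], [-2.1, -3.3], [-2.6, 2.2], [0.5, -0.7], [-0.2, -2.6], [-0.6, -0.8], [2.1, -1.5], [-0.9, 0.0], [-2.1, -0.3], [-0.2, -0.2], [-1.7, 1.0]]
grip [0.6499 0.0015 0.3084]
tab [0.5875 0.0871 0.326 ]
pivot [0.565  0.0827 0.275 ]
[[0.33, 0.91, 0.25, 0.251], [-0.944, 0.318, 0.088, -0.52], [0.0, -0.265, 0.964, 0.375], [0.0, 0.0, 0.0, 1.0]] 281.35212635941076 [ 0.18946284 -0.54288926  0.23132099] [ 3.14157172e+00 -1.17542030e-05  3.35784302e-01]
```

Call:
{"name": "play_rows", "arguments": {
  "steps": [0.031,-0.0226,-0.015,0,0,0,0.5,0.031,-0.0226,-0.015,0,0,0,1,0.031,-0.0226,-0.015,0,0,0,1,0.031,-0.0226,-0.015,0,0,0,1,0.031,-0.0226,-0.015,0,0,0,1,0.031,-0.0226,-0.015,0,0,0,1,0.031,-0.0226,-0.015,0,0,0,1,0.031,-0.0226,-0.015,0,0,0,1,0.031,-0.0226,-0.015,0,0,0,1,0.031,-0.0226,-0.015,0,0,0,1],
  "force": 40
}}

```text
time_s: 2.35
position: [0.4082, -0.2262, 0.3819]
tcp_rot: [3.141, -0.0, 0.336]
ft_force: [0.6, -0.6, -0.1]
opening: 0.0002
grasp_force: 0.0
```

Call:
{"name": "play_rows", "arguments": {
  "steps": [0.031,-0.0226,-0.005,0,0,0,1,0.031,-0.0226,-0.005,0,0,0,1,0.031,-0.0226,-0.005,0,0,0,1,0.031,-0.0226,-0.005,0,0,0,1,0.031,-0.0226,-0.005,0,0,0,1,0.031,-0.0226,-0.005,0,0,0,1,0.031,-0.0226,-0.005,0,0,0,1,0.031,-0.0226,-0.005,0,0,0,1,0.031,-0.0226,0,0,0,0.07,1,0.031,-0.0226,0,0,0,0.073,1]
}}

```text
time_s: 3.6
position: [0.6286, 0.0877, 0.4215]
tcp_rot: [3.141, -0.0, 0.191]
ft_force: [0.4, -0.4, -0.3]
opening: 0.0001
grasp_force: 0.0
```

```bash
cat >> h.py <<'E'
def look(name,fn,sc=1.5):
    m=manip.camera_model(name); im=manip.camera(name)[:,:,::-1].copy()
    return m,im
E
python3 - <<'E'
from h import *
s=manip.read_state(); print(s["time_s"],s["position"],s["tcp_rot"],s["ft_force"],s["joint_pos"],s["opening"])
v=np.load("v.npy")[:3]
m,im=look("wrist",0)
np.save("pics/w0pose.npy",m["pose"])
print(m["cx"],m["cy"])
im=cv2.resize(im,(768,576),interpolation=cv2.INTER_CUBIC)
M=lambda *a:np.array(a)/1000.
for P in [M(-1,-22,326),M(-1,-56,326),M(-32,-12,335),M(-8,-12,335),M(-8,12,335),M(-32,12,335),M(100,-30,285),M(-50,-30,285),M(-50,30,285),grip(.04,-.09),grip(.04,-.18),M(100,30,285)]:
    p=proj(m,world(v,P))[0]; print(p.round(1).tolist()); cv2.circle(im,tuple(int(k) for k in p*1.5),3,(255,0,255),1)
cv2.imwrite("pics/w0.png",im)
E
```

```text
3.6 [0.62858142 0.08774203 0.42148208] [ 3.14146662e+00 -3.05868032e-04  1.90661636e-01] [ 0.35364437 -0.37032303 -0.26205036] [ 7.22036529e-02  3.18896946e-01  1.02671628e+00 -9.13033351e-05
  1.79566081e+00  1.45231799e+00] 6.54112211690266e-05
251.56243350862607 191.83118339033172
[226.1, 234.3]
[263.0, 234.2]
[215.2, 269.6]
[214.2, 245.7]
[187.4, 245.8]
[189.0, 269.6]
[235.3, 120.1]
[237.7, 260.0]
[183.4, 260.1]
[299.0, 182.2]
[395.0, 182.0]
[173.1, 120.2]
```

View pics/w0.png

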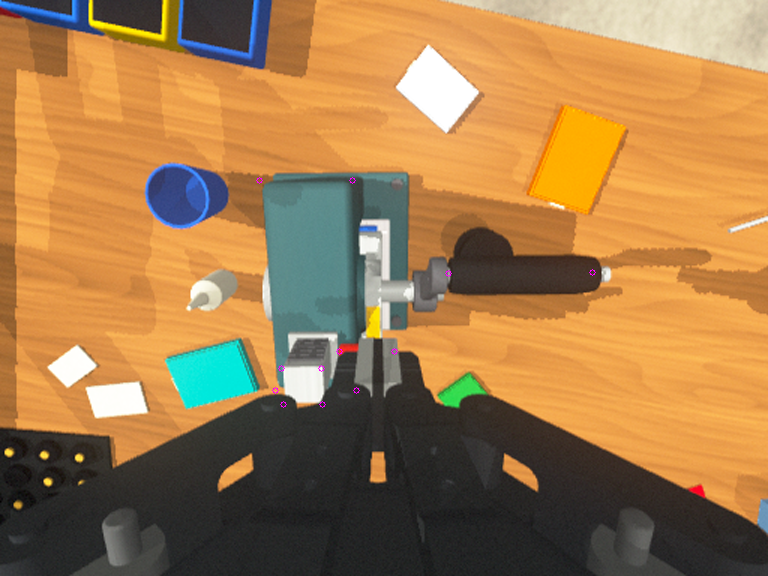

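The wrist picture shows the head, ram (285–325, 366–402), grip (447–601, row 274) and a bit of the red tab at (347,348). They match the fit to within about 3 mm, with y off by roughly −2.5 mm. Next I descend behind the tab and push it.

Call:
{"name": "play_rows", "arguments": {
  "steps": [-0.004,0.001,0.016,0,0,0,1,-0.004,0,0.016,0,0,0,1,-0.002,0,0.016,0,0,0,1,0,0,0.016,0,0,0,1,0,0,0.016,0,0,0,1,0,0,0.016,0,0,0,1,0,0,0.01,0,0,0,1,0,0,0.005,0,0,0,1,0,0,0,0,0,0,1,0,0,0,0,0,0,1]
}}

```text
time_s: 4.9
position: [0.6188, 0.0837, 0.311]
tcp_rot: [3.141, -0.001, 0.193]
ft_force: [-0.1, -0.2, 0.4]
opening: 0.0001
grasp_force: 0.0
```

Call:
{"name": "play_rows", "arguments": {
  "steps": [-0.005,0,0,0,0,0,1,-0.005,0,0,0,0,0,1,-0.005,0,0,0,0,0,1,-0.005,0,0,0,0,0,1,-0.005,0,0,0,0,0,1,-0.005,0,0,0,0,0,1,-0.005,0,0,0,0,0,1,-0.005,0,0,0,0,0,1,-0.005,0,0,0,0,0,1,0,0,0,0,0,0,1]
}}

```text
time_s: 6.15
position: [0.5739, 0.0749, 0.31]
tcp_rot: [3.142, 0.0, 0.193]
ft_force: [4.5, 0.3, 1.5]
opening: 0.0
grasp_force: 2.2
```

Call:
{"name": "play_rows", "arguments": {
  "steps": [-0.003,0,0,0,0,0,1,-0.003,0,0,0,0,0,1,-0.002,0,0,0,0,0,1,-0.001,0,0,0,0,0,1,-0.001,0,0,0,0,0,1,0,0,0,0,0,0,1,0,0,0,0,0,0,1,0,0,0,0,0,0,1,0,0,0,0,0,0,1,0,0,0,0,0,0,1]
}}

```text
time_s: 7.4
position: [0.5679, 0.0739, 0.31]
tcp_rot: [-3.141, -0.006, 0.193]
ft_force: [12.5, 2.8, -3.2]
opening: -0.0001
grasp_force: 5.2
```

Run:
```python
from h import *
s=manip.read_state(); v=np.load("v.npy")[:3]; v=v+[.0005,-.0025,0]; np.save("v2.npy",v)
d=s["position"][:2]-v[:2]; c,sn=np.cos(v[2]),np.sin(v[2]); print("press xy",c*d[0]+sn*d[1],-sn*d[0]+c*d[1],s["ft_force"])
m,a=look("scene",0); m2,b=look("top",0)
a=cv2.resize(a[130:230,180:300],(600,500),interpolation=cv2.INTER_CUBIC); cv2.imwrite("pics/a2.png",a)
```

```text
press xy -0.02279676738886636 -0.045637207034311005 [12.45037143  2.7752676  -3.21956225]
```

View pics/a2.png

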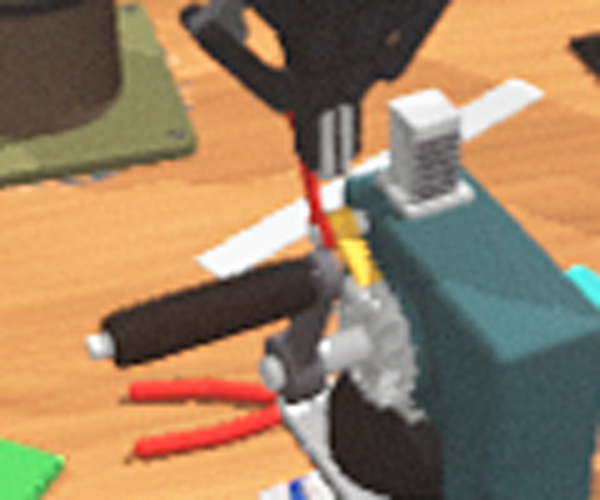

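The scene crop shows the red lever now leaning to the open front, with the fingers still against it. The force rose to 12.5 N with the tool stalled, so it is at its end stop. Next I back off, go over the grip and turn the tool.

Call:
{"name": "play_rows", "arguments": {
  "steps": [0.004,0,-0.015,0,0,0,1,0.004,0,-0.03,0,0,0,1,0.01,0,-0.033,0,0,0,1,0.01,0.02,-0.032,0,0,0,1,0.01,0.0225,0,0,0,0,1,0.01,0.0225,0,0,0,0,0.5,0.01,0.0225,0,0,0,0,0,0.01,0.0225,0,0,0,0,0,0,0,0,0,0,-0.1571,0,0,0,0,0,0,-0.1571,0]
}}

```text
time_s: 8.75
position: [0.6528, -0.0233, 0.4191]
tcp_rot: [-3.14, 0.002, 0.511]
ft_force: [0.2, -0.4, -0.0]
opening: 0.0849
grasp_force: 0.0
```

Call:
{"name": "play_rows", "arguments": {
  "steps": [0,0,0,0,0,-0.1571,0,0,0,0,0,0,-0.1571,0,0,0,0,0,0,-0.1571,0,0,0,0,0,0,-0.1571,0,0,0,0,0,0,-0.1571,0,0,0,0,0,0,-0.1571,0,0,0,0,0,0,-0.1571,0,0,0,0,0,0,-0.1571,0,0,0,0,0,0,0,0,0,0,0,0,0,0,0]
}}

```text
time_s: 10.0
position: [0.6524, -0.0223, 0.4199]
tcp_rot: [-3.141, -0.0, 1.761]
ft_force: [0.4, -0.5, -0.1]
opening: 0.0853
grasp_force: 0.0
```

```bash
cat >> h.py <<'E'
def pxy(v,p):
    d=np.array(p[:2])-v[:2]; c,s=np.cos(v[2]),np.sin(v[2]); return np.array([c*d[0]+s*d[1],-s*d[0]+c*d[1]])
E
python3 - <<'E'
from h import *
s=manip.read_state(); v=np.load("v2.npy")
print("press xy",pxy(v,s["position"]),s["tcp_rot"],s["position"],s["ft_force"],s["joint_pos"])
m,a=look("wrist",0); 
a=cv2.resize(a,(768,576),interpolation=cv2.INTER_CUBIC)
M=lambda *a:np.array(a)/1000.
for P in [grip(.0,-.09),grip(.0,-.18),M(-8,12,335),M(-8,-12,335),M(-45,-22,327),M(-45,-56,327),M(100,-30,285),M(-50,-30,285)]:
    p=proj(m,world(v,P))[0]; cv2.circle(a,tuple(int(k) for k in p*1.5),3,(255,0,255),1);print(p*1.5)
cv2.imwrite("pics/w3.png",a)
E
```

```text
press xy [ 0.04165423 -0.15624322] [-3.14081855e+00 -2.57289400e-04  1.76087366e+00] [ 0.65242668 -0.02227382  0.41986462] [ 0.37388479 -0.50477156 -0.12258133] [-9.88306010e-02  3.49131309e-01  9.85355460e-01  2.68296837e-05
  1.80792121e+00 -2.88901741e-01]
[388.09144086 174.45997423]
[387.53114117 319.25602369]
[271.04687258 -54.88517909]
[274.57463563   4.84201421]
[205.5365908   34.09545358]
[212.7874373  107.55055925]
[476.38630154  70.2933409 ]
[226.20405345  71.08294399]
```

View pics/w3.png

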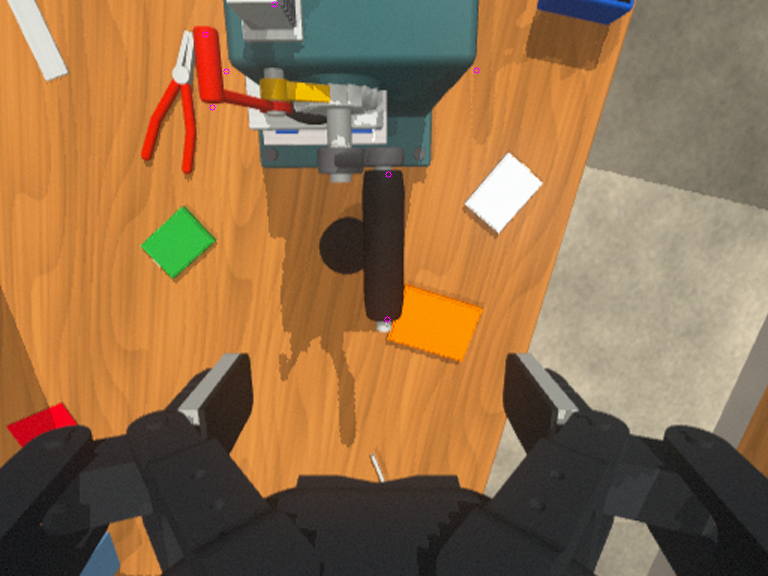

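The wrist picture shows the tab (208, 27–102) fully over, matching the prediction for 0.8 rad, and the grip at column 384, rows 170–322. So q ≈ 0.03 and grip x ≈ 44.5 mm. Next I descend and grasp.

Call:
{"name": "play_rows", "arguments": {
  "steps": [0,0.003,0.02,0,0,0,0,0,0,0.025,0,0,0,0,0,0,0.025,0,0,0,0,0,0,0.025,0,0,0,0,0,0,0.02,0,0,0,0,0,0,0.012,0,0,0,0,0,0,0.006,0,0,0,0,0,0,0,0,0,0,0.5,0,0,0,0,0,0,0.8,0,0,0,0,0,0,1],
  "force": 40
}}

```text
time_s: 11.3
position: [0.6556, -0.0213, 0.2882]
tcp_rot: [3.14, 0.0, 1.764]
ft_force: [-0.1, -0.6, 0.5]
opening: 0.0325
grasp_force: 0.0
```

Call:
{"name": "play_rows", "arguments": {
  "steps": [0,0,0,0,0,0,1,0,0,0,0,0,0,1,0,0,0,0,0,0,1,0,0,0,0,0,0,1,0,0,0,0,0,0,1,0,0,0,0,0,0,1,0,0,0,0,0,0,1,0,0,0,0,0,0,1,0,0,0,0,0,0,1,0,0,0,0,0,0,1]
}}

```text
time_s: 12.55
position: [0.6558, -0.0213, 0.2879]
tcp_rot: [3.14, 0.0, 1.764]
ft_force: [1.8, 0.7, 5.3]
opening: 0.0238
grasp_force: 39.5
```

```bash
cat > st.py <<'E'
from h import *
s=manip.read_state(); v=np.load("v2.npy"); c,sn=np.cos(v[2]),np.sin(v[2])
x,y=pxy(v,s["position"]); z=s["position"][2]; f=s["ft_force"]
fx=c*f[0]+sn*f[1]; fy=-sn*f[0]+c*f[1]
ang=np.arctan2(-(x-.012),z+.019-.235); r=np.hypot(x-.012,z+.019-.235)
print("t",s["time_s"],"x_p %.4f y_p %.4f z %.4f"%(x,y,z),"F_p",np.round([fx,fy,f[2]],1),"q %.3f r %.4f"%(ang+.45,r),"Ftan(lowering+) %.1f Frad(out+) %.1f"%(-fx*np.cos(ang)-f[2]*np.sin(ang),-fx*np.sin(ang)+f[2]*np.cos(ang)),s["opening"],s["grasp_force"],"tau",s["wrist_torque"].round(2))
for d in [-.2,-.15,-.1,-.05,.0,.05,.1,.15,.2]:pass
E
python3 st.py
```

```text
t 12.55 x_p 0.0452 y_p -0.1559 z 0.2879 F_p [1.9 0.3 5.3] q 0.018 r 0.0792 Ftan(lowering+) 0.5 Frad(out+) 5.6 0.02382146521368644 39.476595777086914 tau [-0.   -0.28  0.03]
```

Run:
```python
import numpy as np
q=np.arange(0.02,-.24,-.03); x=-80*np.sin(q-.45); z=80*np.cos(q-.45)
print(np.c_[q[1:],np.diff(x),-np.diff(z)].round(2).tolist())
```

```text
[[-0.01, 2.17, 1.03], [-0.04, 2.13, 1.1], [-0.07, 2.1, 1.16], [-0.1, 2.06, 1.22], [-0.13, 2.03, 1.28], [-0.16, 1.99, 1.35], [-0.19, 1.95, 1.4], [-0.22, 1.9, 1.46]]
```

Call:
{"name": "play_rows", "arguments": {
  "steps": [0.0,0.0004,-0.0008,0,0,0,1,0,0.0022,0.001,0,0,0,1,0,0.0021,0.0011,0,0,0,1,0,0.0021,0.0012,0,0,0,1,0,0.0021,0.0012,0,0,0,1,0,0,0,0,0,0,1,0,0,0,0,0,0,1,0,0,0,0,0,0,1,0,0,0,0,0,0,1,0,0,0,0,0,0,1]
}}

```text
time_s: 13.8
position: [0.6633, -0.0198, 0.2841]
tcp_rot: [-3.141, 0.0, 1.764]
ft_force: [-1.8, -0.0, 6.8]
opening: 0.0237
grasp_force: 39.7
```

```bash
python3 st.py
```

```text
t 13.8 x_p 0.0528 y_p -0.1559 z 0.2841 F_p [-1.8  0.3  6.8] q -0.089 r 0.0794 Ftan(lowering+) 5.1 Frad(out+) 4.9 0.023675017960131963 39.67449888121337 tau [-0.08  0.21  0.08]
```

Call:
{"name": "play_rows", "arguments": {
  "steps": [0.0,0.0024,0.0007,0,0,0,1,0,0.0022,0.001,0,0,0,1,0,0.002,0.0014,0,0,0,1,0,0.0006,0.0005,0,0,0,1,0,0,0,0,0,0,1,0,0,0,0,0,0,1,0,0,0,0,0,0,1,0,0,0,0,0,0,1,0,0,0,0,0,0,1,0,0,0,0,0,0,1]
}}

```text
time_s: 15.05
position: [0.6698, -0.0184, 0.2801]
tcp_rot: [-3.139, -0.0, 1.764]
ft_force: [-2.0, -0.8, 6.5]
opening: 0.0239
grasp_force: 39.6
```

```bash
python3 st.py
python3 - <<'E'
from h import *
m,a=look("scene",0); n,b=look("wrist",0); v=np.load("v2.npy")
print([(np.round(d["extent"],1).tolist(),round(d["conf"],2)) for d in manip.find_in("pawl_nose","scene")[:3]])
print("nose in teeth at x?", [proj(m,world(v,[x,-.042,z]))[0].round(1).tolist() for x,z in [(0,.262),(0,.28)]])
a=cv2.resize(a[150:220,210:290],(640,560),interpolation=cv2.INTER_CUBIC)
b=cv2.resize(b[0:200,60:340],(784,560),interpolation=cv2.INTER_CUBIC)
c=np.zeros((560,800,3),np.uint8); c[:,:440]=a[:,100:540]; c[:,440:800]=b[:,100:460]
cv2.imwrite("pics/p4.png",c)
E
```

```text
t 15.05 x_p 0.0595 y_p -0.1558 z 0.2801 F_p [-2.1 -0.4  6.5] q -0.188 r 0.0798 Ftan(lowering+) 5.6 Frad(out+) 4.0 0.02392991370164898 39.58505007438362 tau [-0.15  0.3   0.1 ]
[([240.8, 226.2, 28.3, 30.9], 0.51), ([249.6, 173.2, 7.0, 9.5], 0.41)]
nose in teeth at x? [[250.8, 185.5], [250.8, 179.3]]
```

View pics/p4.png

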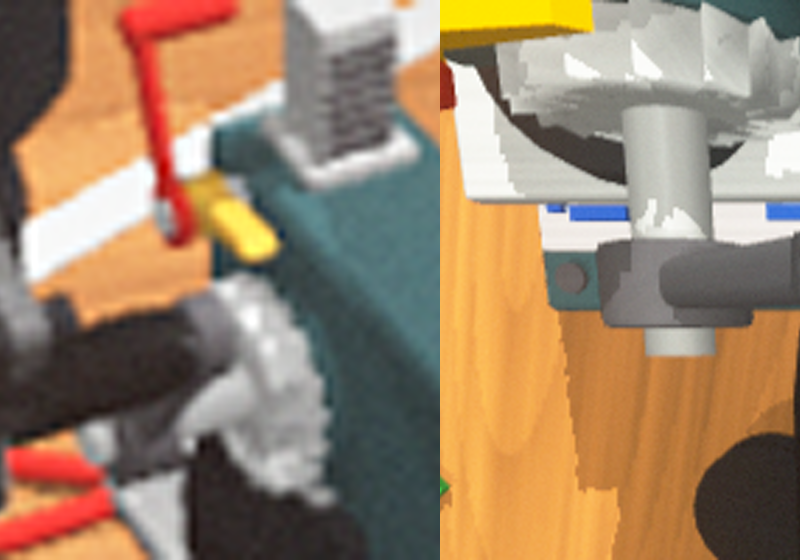

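The pawl nose is sprung clear: there is a gap between the ochre tip at (265,250) and the wheel, and the lever is over. The load on the grip is about 5.6 N. Next I start lowering, a first 0.24 rad, then estimate the remaining gap.

```bash
cat > gen.py <<'E'
import numpy as np,sys
q0,dq,n=map(float,sys.argv[1:4]); rad=float(sys.argv[4]) if len(sys.argv)>4 else 0
n=int(n); q=q0+dq*np.arange(n+1); R=80+rad*np.arange(n+1)/n
x=-R*np.sin(q-.45); z=R*np.cos(q-.45)
print("end q",q[-1]); print([[round(a,5),round(b,5)] for a,b in np.c_[np.diff(x),-np.diff(z)]/1000])
E
python3 gen.py -.19 .03 9 .5
python3 - <<'E'
from h import *
m,a=look("scene",0); v=np.load("v2.npy")
M=lambda *a:np.array(a)/1000.
c0,r0,f=225,195,8
a=cv2.resize(a[r0:r0+75,c0:c0+70],None,fx=f,fy=f,interpolation=cv2.INTER_CUBIC)
for z in range(40,150,10):
  for P,col in [(M(65,-50,z),(255,0,255)),(M(-65,-50,z),(0,255,255)),(M(36,-41,z),(0,255,0))]:
    p=(proj(m,world(v,P))[0]-[c0,r0])*f+f/2; cv2.circle(a,tuple(int(k) for k in p),2,col,-1)
    if z in(50,100): cv2.putText(a,str(z),tuple(int(k)+3 for k in p),0,.4,col)
cv2.imwrite("pics/g5.png",a)
E
```

```text
end q 0.08000000000000002
[[np.float64(-0.00191), np.float64(-0.00145)], [np.float64(-0.00196), np.float64(-0.00139)], [np.float64(-0.002), np.float64(-0.00133)], [np.float64(-0.00204), np.float64(-0.00127)], [np.float64(-0.00208), np.float64(-0.00121)], [np.float64(-0.00212), np.float64(-0.00115)], [np.float64(-0.00215), np.float64(-0.00109)], [np.float64(-0.00219), np.float64(-0.00102)], [np.float64(-0.00222), np.float64(-0.00096)]]
```

View pics/g5.png

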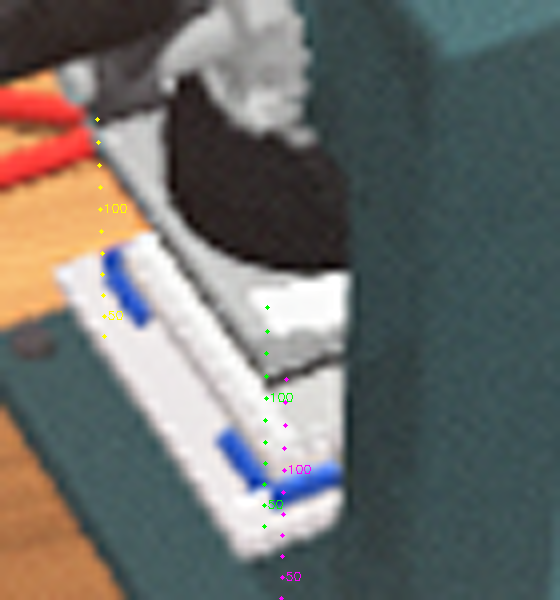

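The crop shows the plate's near lower corner at about (270,385), the nest corner at about (245,550) and the module's white edge under the plate. The start height of the gap needs numbers, so I lower one call first (safe) and then compute.

Call:
{"name": "play_rows", "arguments": {
  "steps": [0,-0.0019,-0.0015,0,0,0,1,0,-0.002,-0.0014,0,0,0,1,0,-0.002,-0.0013,0,0,0,1,0,-0.002,-0.0013,0,0,0,1,0,-0.0021,-0.0012,0,0,0,1,0,-0.0021,-0.0012,0,0,0,1,0,-0.0022,-0.0011,0,0,0,1,0,-0.0022,-0.001,0,0,0,1,0,-0.0022,-0.001,0,0,0,1,0,0,0,0,0,0,1]
}}

```text
time_s: 16.5
position: [0.651, -0.0222, 0.29]
tcp_rot: [-3.138, -0.0, 1.764]
ft_force: [-4.7, -2.5, 1.8]
opening: 0.0237
grasp_force: 39.4
```

```bash
python3 st.py
python3 - <<'E'
from h import *
m,a=look("scene",0); v=np.load("v2.npy"); cv2.imwrite("pics/scene6.png",a)
M=lambda *a:np.array(a)/1000.
c0,r0,f=225,195,8
pt=lambda p:np.array(p)/f+[c0,r0]-.5
for n,xy,pix in [("plate corner at q-.19",(45,-50),(270,385)),("plate front corner",(-85,-50),(95,140)),("nest corner top",(50,-60),(245,548)),("nest bot",(50,-60),(247,560))]:
  zs=np.arange(20,180,1.); p=np.array([proj(m,world(v,M(*xy,z)))[0] for z in zs]); d=np.linalg.norm(p-pt(pix),axis=1); print(n,zs[d.argmin()],d.min().round(1))
b=a[205:268,228:272].astype(float); b=np.clip((b-110)*1.75,0,255).astype(np.uint8)
f=9; b=cv2.resize(b,None,fx=f,fy=f,interpolation=cv2.INTER_CUBIC)
for z in range(40,130,10):
  for P,col in [(M(45,-50,z),(255,0,255)),(M(-20,-41,z),(0,160,0))]:
    p=(proj(m,world(v,P))[0]-[228,205]+.5)*f; cv2.circle(b,tuple(int(k) for k in p),2,col,-1)
    if z in(50,100): cv2.putText(b,str(z),tuple(int(k)+3 for k in p),0,.4,col)
cv2.imwrite("pics/g6.png",b)
E
```

```text
t 16.5 x_p 0.0403 y_p -0.1559 z 0.2900 F_p [-5.1 -1.5  1.8] q 0.086 r 0.0792 Ftan(lowering+) 5.4 Frad(out+) -0.2 0.023658698140182247 39.391361887101084 tau [-0.37  0.79  0.16]
plate corner at q-.19 119.0 1.9
plate front corner 115.0 2.6
nest corner top 54.0 1.6
nest bot 48.0 1.9
```

View pics/g6.png

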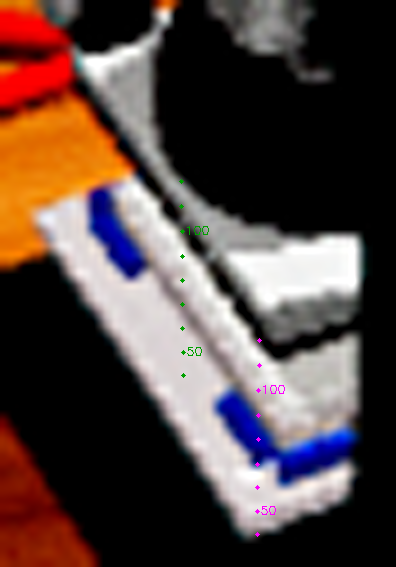

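Relative heights: plate underside ≈114 mm now (q = 0.086) and nest top ≈54 mm, so the module top is at 70–82 mm. Contact should therefore come at q ≈ 1.7–2.3. I lower at 0.04 rad per row to about 1.3, then creep.

```bash
for q in .086 .486 .886; do python3 gen.py $q .04 10 | sed 's/np.float64//g'; done
```

```text
end q 0.486
[[(-0.00301), (-0.00108)], [(-0.00305), (-0.00096)], [(-0.00309), (-0.00083)], [(-0.00312), (-0.00071)], [(-0.00315), (-0.00059)], [(-0.00317), (-0.00046)], [(-0.00318), (-0.00033)], [(-0.00319), (-0.0002)], [(-0.0032), (-8e-05)], [(-0.0032), (5e-05)]]
end q 0.886
[[(-0.00319), (0.00018)], [(-0.00319), (0.00031)], [(-0.00317), (0.00043)], [(-0.00315), (0.00056)], [(-0.00313), (0.00069)], [(-0.0031), (0.00081)], [(-0.00306), (0.00093)], [(-0.00302), (0.00106)], [(-0.00298), (0.00117)], [(-0.00293), (0.00129)]]
end q 1.286
[[(-0.00287), (0.00141)], [(-0.00281), (0.00152)], [(-0.00275), (0.00163)], [(-0.00268), (0.00174)], [(-0.00261), (0.00185)], [(-0.00254), (0.00195)], [(-0.00246), (0.00205)], [(-0.00237), (0.00215)], [(-0.00228), (0.00224)], [(-0.00219), (0.00233)]]
```

Call:
{"name": "play_rows", "arguments": {
  "steps": [0,-0.003,-0.0011,0,0,0,1,0,-0.003,-0.001,0,0,0,1,0,-0.0031,-0.0008,0,0,0,1,0,-0.0031,-0.0007,0,0,0,1,0,-0.0032,-0.0006,0,0,0,1,0,-0.0032,-0.0005,0,0,0,1,0,-0.0032,-0.0003,0,0,0,1,0,-0.0032,-0.0002,0,0,0,1,0,-0.0032,-0.0001,0,0,0,1,0,-0.0032,0.0001,0,0,0,1]
}}

```text
time_s: 17.8
position: [0.6198, -0.0284, 0.2944]
tcp_rot: [-3.136, -0.0, 1.763]
ft_force: [-3.5, -2.9, -2.2]
opening: 0.0236
grasp_force: 39.2
```

```bash
python3 st.py
```

```text
t 17.8 x_p 0.0085 y_p -0.1560 z 0.2944 F_p [-4.  -2.2 -2.2] q 0.495 r 0.0785 Ftan(lowering+) 4.1 Frad(out+) -2.0 0.02355393297117101 39.23288673860952 tau [-0.57  0.78  0.15]
```

Call:
{"name": "play_rows", "arguments": {
  "steps": [0,-0.0032,0.0004,0,0,0,1,0,-0.0032,0.0005,0,0,0,1,0,-0.0032,0.0005,0,0,0,1,0,-0.0031,0.0006,0,0,0,1,0,-0.0031,0.0007,0,0,0,1,0,-0.0031,0.0008,0,0,0,1,0,-0.0031,0.0009,0,0,0,1,0,-0.003,0.0011,0,0,0,1,0,-0.003,0.0012,0,0,0,1,0,-0.0029,0.0013,0,0,0,1]
}}

```text
time_s: 19.05
position: [0.5895, -0.0345, 0.2858]
tcp_rot: [-3.136, 0.0, 1.763]
ft_force: [-4.2, -4.1, -4.2]
opening: 0.0237
grasp_force: 39.4
```

```bash
python3 st.py
```

```text
t 19.05 x_p -0.0225 y_p -0.1561 z 0.2858 F_p [-4.9 -3.2 -4.2] q 0.909 r 0.0779 Ftan(lowering+) 6.3 Frad(out+) -1.7 0.0236842251249833 39.36765217920765 tau [-0.59  0.54  0.19]
```

Call:
{"name": "play_rows", "arguments": {
  "steps": [-0.0003,-0.0028,0.0014,0,0,0,1,-0.0003,-0.0028,0.0015,0,0,0,1,0,-0.0027,0.0016,0,0,0,1,0,-0.0027,0.0017,0,0,0,1,0,-0.0026,0.0019,0,0,0,1,0,-0.0025,0.002,0,0,0,1,0,-0.0024,0.0021,0,0,0,1,0,-0.0023,0.0022,0,0,0,1,0,-0.0022,0.0023,0,0,0,1,0,-0.0021,0.0023,0,0,0,1]
}}

```text
time_s: 20.3
position: [0.5674, -0.0389, 0.2692]
tcp_rot: [3.14, -0.0, 1.764]
ft_force: [3.8, 0.0, -11.4]
opening: 0.0239
grasp_force: 39.8
```

```bash
python3 st.py;  python3 gen.py 1.3 .03 10 | sed 's/np.float64//g';python3 gen.py 1.6 .02 10 | sed 's/np.float64//g'
python3 - <<'E'
from h import *
m,a=look("scene",0); cv2.imwrite("pics/scene7.png",a); o=cv2.imread("pics/scene6.png")
L=[]
for k in (o,a):
    b=np.clip((k[200:268,228:275].astype(float)-90)*1.6,0,255).astype(np.uint8); L.append(cv2.resize(b,None,fx=8,fy=8,interpolation=cv2.INTER_CUBIC))
cv2.imwrite("pics/g7.png",np.hstack(L))
E
```

```text
t 20.3 x_p -0.0450 y_p -0.1562 z 0.2692 F_p [  3.7  -0.7 -11.4] q 1.269 r 0.0780 Ftan(lowering+) 5.8 Frad(out+) -10.5 0.02389345778863589 39.80215667048469 tau [ 0.04 -0.59  0.02]
end q 1.6
[[(-0.00156), (0.00183)], [(-0.0015), (0.00187)], [(-0.00144), (0.00192)], [(-0.00139), (0.00196)], [(-0.00133), (0.002)], [(-0.00127), (0.00204)], [(-0.0012), (0.00208)], [(-0.00114), (0.00211)], [(-0.00108), (0.00214)], [(-0.00101), (0.00218)]]
end q 1.8
[[(-0.00064), (0.00147)], [(-0.00061), (0.00148)], [(-0.00058), (0.00149)], [(-0.00055), (0.0015)], [(-0.00052), (0.00151)], [(-0.00049), (0.00152)], [(-0.00046), (0.00153)], [(-0.00043), (0.00154)], [(-0.0004), (0.00155)], [(-0.00037), (0.00156)]]
```

View pics/g7.png

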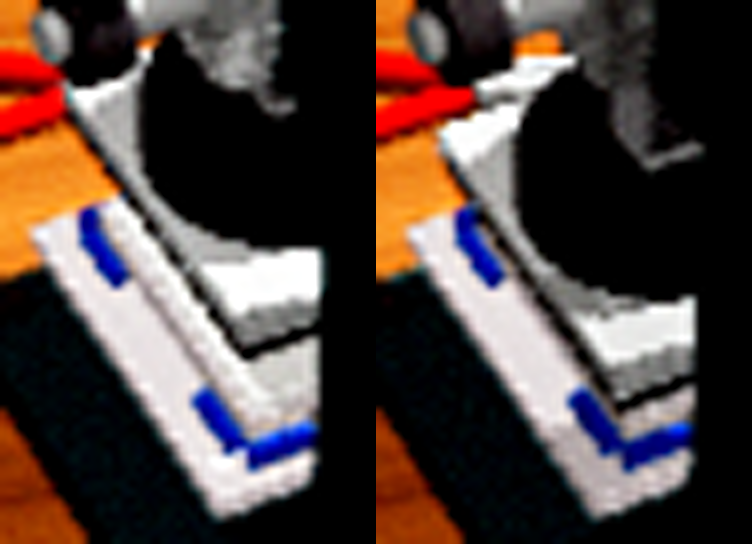

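The view shows the plate 24 mm lower, its lower corner at row 408 against the nest corner at row 515. About 8–20 mm remains. I correct inward by about 1.5 mm and continue to roughly 1.5.

Call:
{"name": "play_rows", "arguments": {
  "steps": [0,-0.001,0.0022,0,0,0,1,0,-0.001,0.0022,0,0,0,1,0,-0.0011,0.0021,0,0,0,1,0,-0.0012,0.002,0,0,0,1,0,-0.0013,0.002,0,0,0,1,0,-0.0013,0.002,0,0,0,1,0,-0.0012,0.0021,0,0,0,1,0,0,0,0,0,0,1,0,0,0,0,0,0,1,0,0,0,0,0,0,1]
}}

```text
time_s: 21.6
position: [0.5574, -0.041, 0.2544]
tcp_rot: [-3.138, 0.0, 1.764]
ft_force: [-5.0, -1.1, -5.3]
opening: 0.0238
grasp_force: 40.8
```

```bash
python3 st.py
```

```text
t 21.6 x_p -0.0552 y_p -0.1563 z 0.2544 F_p [-5.1 -0.2 -5.3] q 1.502 r 0.0774 Ftan(lowering+) 7.2 Frad(out+) 1.8 0.02381818645797536 40.76323638902977 tau [-0.3   0.78  0.14]
```

Call:
{"name": "play_rows", "arguments": {
  "steps": [0,-0.0005,0.0009,0,0,0,1,0,-0.0005,0.0009,0,0,0,1,0,-0.0005,0.0009,0,0,0,1,0,-0.0005,0.0009,0,0,0,1,0,-0.0005,0.0009,0,0,0,1,0,-0.0004,0.0009,0,0,0,1,0,-0.0004,0.0009,0,0,0,1,0,0,0,0,0,0,1,0,0,0,0,0,0,1,0,0,0,0,0,0,1]
}}

```text
time_s: 22.85
position: [0.5542, -0.0417, 0.2481]
tcp_rot: [-3.139, 0.0, 1.764]
ft_force: [-4.4, -2.7, -5.4]
opening: 0.0237
grasp_force: 40.8
```

```bash
python3 st.py
```

```text
t 22.85 x_p -0.0585 y_p -0.1564 z 0.2481 F_p [-4.9 -1.8 -5.4] q 1.594 r 0.0774 Ftan(lowering+) 6.9 Frad(out+) 2.2 0.0237051023577801 40.75326202204451 tau [-0.31  0.73  0.13]
```

Call:
{"name": "play_rows", "arguments": {
  "steps": [0,-0.0004,0.0008,0,0,0,1,0,-0.0004,0.0008,0,0,0,1,0,-0.0004,0.0008,0,0,0,1,0,-0.0003,0.0008,0,0,0,1,0,-0.0003,0.0008,0,0,0,1,0,-0.0003,0.0008,0,0,0,1,0,-0.0003,0.0008,0,0,0,1,0,0,0,0,0,0,1,0,0,0,0,0,0,1,0,0,0,0,0,0,1]
}}

```text
time_s: 24.1
position: [0.5519, -0.0421, 0.2425]
tcp_rot: [-3.139, 0.0, 1.764]
ft_force: [-4.8, -1.4, -6.4]
opening: 0.0237
grasp_force: 40.7
```

```bash
python3 st.py
```

```text
t 24.1 x_p -0.0608 y_p -0.1564 z 0.2425 F_p [-5.  -0.4 -6.4] q 1.672 r 0.0774 Ftan(lowering+) 7.7 Frad(out+) 2.5 0.023731022567161992 40.71981426794082 tau [-0.29  0.77  0.12]
```

Call:
{"name": "play_rows", "arguments": {
  "steps": [0,-0.0003,0.0008,0,0,0,1,0,-0.0003,0.0008,0,0,0,1,0,-0.0003,0.0008,0,0,0,1,0,-0.0003,0.0008,0,0,0,1,0,-0.0003,0.0008,0,0,0,1,0,-0.0003,0.0008,0,0,0,1,0,-0.0002,0.0008,0,0,0,1,0,0,0,0,0,0,1,0,0,0,0,0,0,1,0,0,0,0,0,0,1]
}}

```text
time_s: 25.35
position: [0.5501, -0.0425, 0.2368]
tcp_rot: [-3.139, 0.0, 1.764]
ft_force: [-4.7, -1.3, -6.0]
opening: 0.0234
grasp_force: 40.7
```

```bash
python3 st.py
```

```text
t 25.35 x_p -0.0626 y_p -0.1564 z 0.2368 F_p [-4.8 -0.4 -6. ] q 1.749 r 0.0775 Ftan(lowering+) 7.1 Frad(out+) 3.0 0.023395743413531504 40.69090714445338 tau [-0.35  0.71  0.12]
```

Call:
{"name": "play_rows", "arguments": {
  "steps": [0,-0.0003,0.0008,0,0,0,1,0,-0.0002,0.0008,0,0,0,1,0,-0.0003,0.0008,0,0,0,1,0,-0.0002,0.0008,0,0,0,1,0,-0.0002,0.0008,0,0,0,1,0,-0.0003,0.0008,0,0,0,1,0,-0.0002,0.0008,0,0,0,1,0,0,0,0,0,0,1,0,0,0,0,0,0,1,0,0,0,0,0,0,1]
}}

```text
time_s: 26.6
position: [0.5489, -0.0427, 0.2317]
tcp_rot: [-3.14, 0.0, 1.764]
ft_force: [-4.8, -0.9, -4.7]
opening: 0.0237
grasp_force: 40.8
```

```bash
python3 st.py
```

```text
t 26.6 x_p -0.0639 y_p -0.1564 z 0.2317 F_p [-4.9  0.1 -4.7] q 1.817 r 0.0775 Ftan(lowering+) 5.5 Frad(out+) 3.8 0.02367266552573897 40.83043010439724 tau [-0.31  0.76  0.1 ]
```

Call:
{"name": "play_rows", "arguments": {
  "steps": [0,-0.0003,0.0006,0,0,0,1,0,-0.0003,0.0006,0,0,0,1,0,-0.0003,0.0006,0,0,0,1,0,-0.0002,0.0006,0,0,0,1,0,0,0,0,0,0,1,0,0,0,0,0,0,1,0,0,0,0,0,0,1,0,0,0,0,0,0,1,0,0,0,0,0,0,1,0,0,0,0,0,0,1]
}}

```text
time_s: 27.85
position: [0.5486, -0.0428, 0.2299]
tcp_rot: [3.141, 0.0, 1.764]
ft_force: [-5.2, -1.5, -2.2]
opening: 0.0239
grasp_force: 41.1
```

```bash
python3 st.py
```

```text
t 27.85 x_p -0.0642 y_p -0.1564 z 0.2299 F_p [-5.4 -0.4 -2.2] q 1.841 r 0.0774 Ftan(lowering+) 3.1 Frad(out+) 4.9 0.023856208410008663 41.101292262319475 tau [-0.15  0.7   0.12]
```

Call:
{"name": "play_rows", "arguments": {
  "steps": [0,-0.0001,0.0005,0,0,0,1,0,0,0.0005,0,0,0,1,0,-0.0001,0.0005,0,0,0,1,0,0,0.0003,0,0,0,1,0,0,0,0,0,0,1,0,0,0,0,0,0,1,0,0,0,0,0,0,1,0,0,0,0,0,0,1,0,0,0,0,0,0,1,0,0,0,0,0,0,1]
}}

```text
time_s: 29.1
position: [0.5484, -0.0429, 0.2286]
tcp_rot: [3.141, 0.001, 1.764]
ft_force: [-5.8, -2.2, 1.8]
opening: 0.0234
grasp_force: 41.3
```

```bash
python3 st.py
```

```text
t 29.1 x_p -0.0644 y_p -0.1565 z 0.2286 F_p [-6.1 -1.   1.8] q 1.858 r 0.0774 Ftan(lowering+) -0.8 Frad(out+) 6.3 0.02339161725541504 41.34462617570534 tau [-0.21  0.9   0.15]
```

Contact is confirmed and the load has come off the grip (Ftan ≈ 0). I back off a hair, then open slowly.

Call:
{"name": "play_rows", "arguments": {
  "steps": [0,0,-0.0002,0,0,0,1,0,0,-0.0001,0,0,0,1,0,0,0,0,0,0,0.68,0,0,0,0,0,0,0.62,0,0,0,0,0,0,0.5,0,0,0,0,0,0,0.3,0,0,0,0,0,0,0,0,0,0,0,0,0,0,0,0,0,0,0,0,0,0,0,0,0,0,0,0]
}}

```text
time_s: 30.35
position: [0.5485, -0.0427, 0.2276]
tcp_rot: [-3.142, -0.0, 1.764]
ft_force: [-0.2, -0.3, -0.1]
opening: 0.0854
grasp_force: 0.0
```

```bash
python3 st.py
```

```text
t 30.35 x_p -0.0643 y_p -0.1563 z 0.2276 F_p [-0.3 -0.2 -0.1] q 1.870 r 0.0771 Ftan(lowering+) 0.1 Frad(out+) 0.3 0.08539510325869439 0.0 tau [-0.03 -0.01  0.02]
```

Call:
{"name": "play_rows", "arguments": {
  "steps": [0,0,-0.01,0,0,0,0,0,0,-0.015,0,0,0,0,0,0,-0.02,0,0,0,0,0,0,-0.025,0,0,0,0,0,0,-0.03,0,0,0,0,0,0,-0.03,0,0,0,0,0,0,-0.03,0,0,0,0,-0.02,0,-0.01,0,0,0,0,-0.02,0,0,0,0,0,0,0,0,0,0,0,0,0]
}}

```text
time_s: 31.6
position: [0.5559, -0.084, 0.396]
tcp_rot: [-3.139, -0.001, 1.761]
ft_force: [0.1, -0.4, -0.6]
opening: 0.0858
grasp_force: 0.0
```

```bash
python3 st.py
python3 - <<'E'
from h import *
m,a=look("scene",0); n,w=look("wrist",0)
a=cv2.resize(a[140:275,195:285],(400,600),interpolation=cv2.INTER_CUBIC)
w=cv2.resize(w[0:384,0:400],(400,384))
c=np.zeros((600,800,3),np.uint8); c[:,:400]=a; c[:384,400:]=w
cv2.imwrite("pics/f.png",c)
E
```

```text
t 31.6 x_p -0.0649 y_p -0.1983 z 0.3960 F_p [ 0.  -0.4 -0.6] q 0.854 r 0.1957 Ftan(lowering+) 0.2 Frad(out+) -0.6 0.08575523022602015 0.0 tau [-0.03  0.01  0.  ]
```

View pics/f.png

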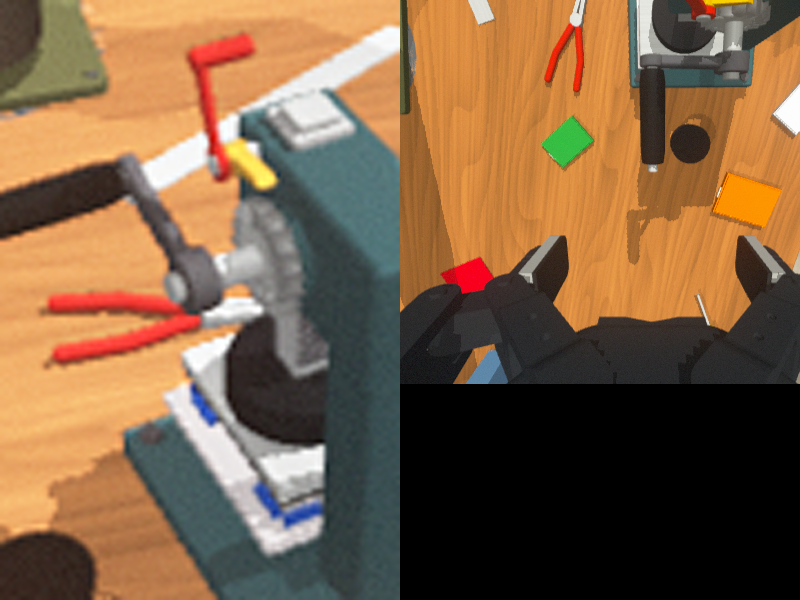

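The final picture shows the plate resting on the module, the lever at (220,50) over to the front and the pawl at (260,170) clear of the wheel. The crank is free and nothing else on the bench has moved.

```bash
python3 -c "
from rig import manip
print(manip.job_done())"
```

```text
the job is handed in; nothing more can be done
None
```

The job is handed in at about 32 s: the plate rests on the module under its own weight, the pawl is lifted, the crank is released, and in the last picture nothing else looks moved.

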